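# Make up the roasting and tasting kits

### The arm

A 7-joint arm with a two-finger parallel gripper is mounted at the origin on the work surface. World frame = base frame: x ahead of the robot, y to its left, z up, the work surface at z = 0. Lengths are in m, angles in rad, forces in N, time in s.
With the tool pointing down it reaches from about 0.425 to 0.95 m from the base axis. Payload 4.7 kg.
Tool frame: the origin (TCP) lies midway between the tips of the shut fingers; the grasp point (between the pads) lies bot.grasp_offset behind it (bot.grasp_offset is the distance from the TCP to the grasp point, in m); x points along the fingers, y is the direction in which the jaws open and shut, and the axes are right-handed (so a half turn about x gives the same grasp; the last joint's range is limited). The gripper opens to 87 mm and grips with 3 to 60 N. Pads are 19 mm wide; open, the fingers measure 117 mm over their backs; the gripper's body (75 mm by 190 mm) begins 51 mm behind the grasp point.
Start: joints at [1.137, 0.469, -0.049, 1.532, 0.024, 1.141, -0.082], TCP at [0.266, -0.62, 0.223] pointing down, gripper open.
Joint ranges: [-2.59, 2.59], [-0.33, 1.99], [-1.39, 1.29], [0.1, 2.45], [-1.04, 4.18], [0.21, 1.99], [-2.66, 2.66]. Speed limits (rad/s): [2.57, 2.57, 3.14, 3.14, 3.14, 3.14, 3.14].

### API

Orientations are given as a unit quaternion [w, x, y, z].
In Python, from rig import readout, eyes, finish_job, bot gives the robot as it stands.
- The arm moves only by the shell command python3 -m inch 'ROWS'. ROWS is JSON, a list of rows, each a list of 7 numbers: the shift along the world's x, y, z in mm, then the turn, a rotation vector about the world's x, y, z in degrees, then the finger opening in mm, from 0 to 87. In form: [[tx, ty, tz, ax, ay, az, fingers], ...]. A call has 1 to 20 rows; each row shifts and turns the commanded pose from where the row before left it; what a row does not reach is not made up. A row lasts 1/8 s, in which the tool goes at most 62.5 mm and 10.7 degrees, less where a joint would pass 70% of its speed; a pose out of reach is approached as far as the arm can. A call with a gripper value outside its range is refused whole. The fingers move at their own pace and stop on an object; the grip force is fixed at half the most. Time passes only in rows, so rows that do not move let the fingers close. It gives the time, the measured TCP pose, the force and the opening at its end, in the units of the state.
- readout.get_state(): the state, without advancing time (a new reading comes with each control period).
- eyes.camera(name): name is "scene" or "top" or "wrist"; returns (picture, depth): 400x640x3 uint8, blue, green, red; 400x640 float32, m along the optical axis (not along the pixel's ray), 0 where there is no reading.
- eyes.calibration(name): a dict with "K" (3x3 intrinsics, pixels), "extrinsics" (4x4, takes a point from camera to world coordinates). Camera axes: x right, y up, looking along -z (the intrinsics and any distortion apply to the point x, -y, -z); pixel columns grow to the right and rows downward; lengths in m; the calibration is good to about 2 mm. A picture is of the moment at which its call begins: read the wrist's pose just before it. calibration takes no time and is no camera call; for the wrist camera it gives the pose at the moment of the call.
- finish_job(): hands the job in, once; it reports no verdict.
The state is a dict: "t": time; "joints": joint angles; "joint_velocities": joint speeds; "joint_efforts": joint torques, N m; "tcp_pos": TCP position; "tool_rot": TCP orientation; "wrist_force": force on the tool from outside, world axes, zero at the start; "wrist_torque": the same for the moment, N m; "gripper_width": opening from 0.0 (shut) to 1.0 (fully open).
Only numpy, scipy, OpenCV 4.12 (cv2) and the standard library are available. Lean on these libraries where they do the work, as an engineer would, in place of code of your own. Each camera call takes 0.05 s, during which the arm holds its last target.

### The job

Make up the roaster's kit in the two-compartment tray: the stopwatch, lying flat with its display up, in one compartment and the tall canister in the other. Make up the tasting kit in the three-compartment tray: the cup in the middle, with the short canister in one end compartment and the brass check weight in the other. Everything stands upright on the tray floor, and the glass tumbler, the brush and the empty blue sample tray stay where they are.

Things in the scene. Friction and masses are not known exactly. Their poses are not given: they have to be found in the camera images.
- watch_mid (a point): Stopwatch, black plastic, lying flat with its display up: body 62 mm long (its own x) by 50 mm wide (its y) by 22 mm thick, with a short steel crown standing 7 mm out of its +x end. Loose, about 0.1 kg. The point is the centre of the body, half-way up (11 mm over its underside); z up.
- tall_mid (a point): Tall sample canister: closed plain steel cylinder, 44 mm diameter, 90 mm high, standing upright. Loose, about 0.2 kg. The point is its centre, 45 mm over its underside; z up.
- short_mid (a point): Short sample canister: closed plain steel cylinder, squat, 56 mm diameter, 50 mm high, standing upright. Loose, about 0.18 kg. The point is its centre, 25 mm over its underside; z up.
- cup_mid (a point): Tasting cup: white ceramic, no handle, open at the top, nearly straight-sided: 64 mm diameter at the rim, 62 mm just above the foot, 60 mm high, wall 4 mm, standing upright. Loose, about 0.17 kg. The point is on its axis, half-way up (30 mm over its underside); z up.
- weight_mid (a point): Check weight for the scale: brass, a cylinder of 36 mm diameter and 38 mm high with a narrow neck and a knob of 24 mm diameter on top, 57 mm high in all, standing upright. Loose, about 0.33 kg. The point is on its axis, half-way up (28.5 mm over its underside); z up.
- tray2: Two-compartment kit tray: open on top, pale wood floor with black plastic rim and divider walls, fixed to the bench. 232 mm long (its own x) by 120 mm wide (its y), rim and divider 14 mm high over the bench, walls and floor 4 mm thick. One divider across the middle makes two equal compartments, each 110 mm (x) by 112 mm (y) inside, centred at x = -57 and +57 mm, y = 0. Origin: centre of its underside, on the bench; z up.
- tray3: Three-compartment kit tray: open on top, pale wood floor with black plastic rim and divider walls, fixed to the bench. 286 mm long (its own x) by 120 mm wide (its y), rim and dividers 14 mm high over the bench, walls and floor 4 mm thick. Two dividers make three equal compartments, each 90 mm (x) by 112 mm (y) inside, centred at x = -94, 0 and +94 mm, y = 0. Origin: centre of its underside, on the bench; z up.
- tumbler_mid (a point): Bystander: empty clear glass tumbler, 68 mm diameter at the rim, 85 mm high, upright, loose. The point is on its axis, half-way up.
- brush: Bystander: grinder brush, 150 mm long, lying flat beyond the work, roughly crosswise, loose. Origin: underside, about the middle; its x runs along it, handle to -x.
- boat: Bystander: empty open blue plastic sample tray, 80 by 120 mm (its x, y), 30 mm high, loose, beyond the work. Origin: centre of its underside.

How it is judged:
By the outcome, as a careful person would: the job done as asked, in the order asked, and still so for the second after the job is handed in, with the robot touching nothing.
It also fails if it takes over 118 s, if anything falls off the work surface, if the arm or the gripper's body presses on something with over 40 N, if the wrist force passes 120 N, or if a joint passes its speed limit or range.

## Working session

There is one attempt and no reset: what is moved stays moved. The work goes in short steps, Python scripts to look and compute and a shell command to move; the robot and the scene stay as the last step left them, time stands still between calls to the robot, and variables do not carry over. Pictures are saved under pics/ and viewed, and the job is handed in when it is done.

```bash
ls; mkdir -p pics; python3 - <<'E'
from rig import readout, eyes, bot
import cv2, numpy as np
print(bot.grasp_offset, readout.get_state())
for n in("scene","top","wrist"):
    p,d=eyes.camera(n); c=eyes.calibration(n)
    cv2.imwrite(f"pics/a_{n}.png",p); np.save(f"pics/a_{n}.npy",d)
    print(n,c,(d==0).mean())
E
```

```text
pics
0.0187 {'t': 0.0, 'joints': array([ 1.13709417,  0.46945617, -0.04861223,  1.53369431,  0.02409897,
        1.14096874, -0.0822718 ]), 'joint_velocities': array([ 0.00111459, -0.0010121 ,  0.00205053, -0.00295905,  0.00128482,
        0.00047875, -0.00059663]), 'joint_efforts': array([ 4.08742362e-04, -5.07980061e+01, -8.06047395e-02, -2.36157525e+01,
       -6.13318873e-02,  3.80195130e-02,  1.89601365e-04]), 'tcp_pos': array([ 0.26562584, -0.61989244,  0.22148938]), 'tool_rot': array([-0.14150232, -0.69250765, -0.14283737,  0.6928259 ]), 'wrist_force': array([ 0.31978446, -0.67191734, -0.68352251]), 'wrist_torque': array([-0.01637535,  0.02102764, -0.02614926]), 'gripper_width': 0.9999932666871658}
scene {'K': array([[388.5490732 ,   0.        , 317.3112068 ],
       [  0.        , 388.5490732 , 195.86463038],
       [  0.        ,   0.        ,   1.        ]]), 'extrinsics': array([[ 0.76834771, -0.43650359,  0.46808805,  1.04236534],
       [ 0.63993741,  0.51131965, -0.5736134 , -0.524351  ],
       [ 0.01104169,  0.74028159,  0.67220625,  0.65730541],
       [ 0.        , 
[... 233 characters left out ...]
 array([[-0.02822716,  0.99818505, -0.05319625,  0.5344094 ],
       [-0.99959284, -0.0279649 ,  0.00566804, -0.01339876],
       [ 0.00417012,  0.05333458,  0.99856799,  1.10954644],
       [ 0.        ,  0.        ,  0.        ,  1.        ]])} 0.0041328125
wrist {'K': array([[281.3376335 ,   0.        , 317.20921475],
       [  0.        , 281.3376335 , 196.00501903],
       [  0.        ,   0.        ,   1.        ]]), 'extrinsics': array([[ 0.39316087,  0.89179522,  0.22388793,  0.32654924],
       [-0.91946814,  0.38177578,  0.09394468, -0.59434578],
       [-0.00169558, -0.24279319,  0.97007659,  0.38344821],
       [ 0.        ,  0.        ,  0.        ,  1.        ]])} 0.06118359375
```

View pics/a_top.png

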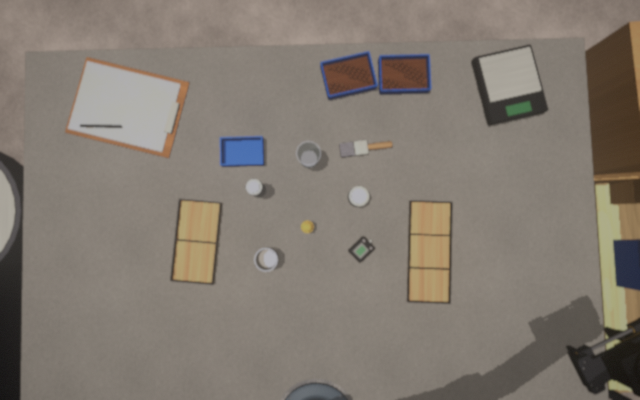

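View pics/a_scene.png

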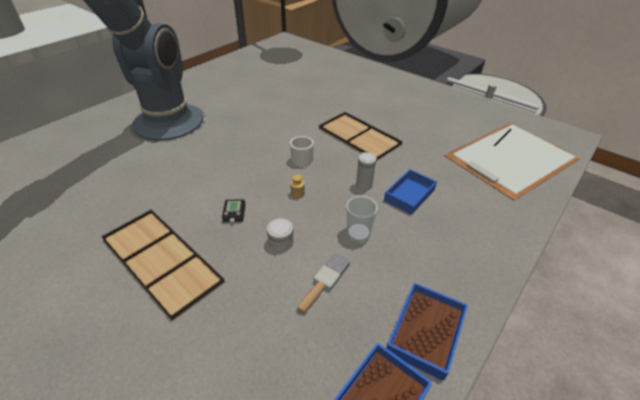

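View pics/a_wrist.png

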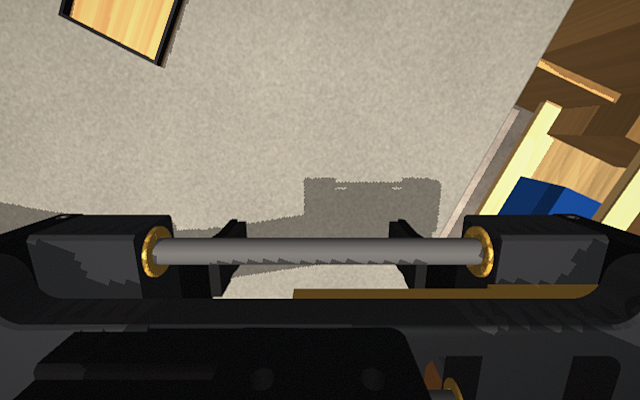

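```bash
cat > h.py <<'E'
import numpy as np, cv2
from rig import readout, eyes, bot
def ray(c,u,v):
    K=c["K"];E=c["extrinsics"]
    d=np.array([(u-K[0,2])/K[0,0],-(v-K[1,2])/K[1,1],-1.0])
    return E[:3,3],E[:3,:3]@d
def onz(c,u,v,z):
    o,d=ray(c,u,v); return o+d*(z-o[2])/d[2]
def cloud(c,d):
    v,u=np.mgrid[0:400,0:640];K=c["K"];E=c["extrinsics"]
    P=np.stack([(u-K[0,2])/K[0,0]*d,-(v-K[1,2])/K[1,1]*d,-d],-1)
    return P@E[:3,:3].T+E[:3,3]
def proj(c,p):
    E=c["extrinsics"];q=E[:3,:3].T@(np.asarray(p)-E[:3,3]);K=c["K"]
    return K[0,0]*q[0]/-q[2]+K[0,2],K[1,1]*-q[1]/-q[2]+K[1,2]
def pose():
    s=readout.get_state()
    from scipy.spatial.transform import Rotation as R
    r=R.from_quat(np.roll(s["tool_rot"],-1)).as_matrix()
    print("t %.2f tcp"%s["t"],np.round(s["tcp_pos"]*1e3,1),"x",np.round(r[:,0],3),"y",np.round(r[:,1],3),"yaw_y %.1f"%np.degrees(np.arctan2(r[1,1],r[0,1])),"w",round(float(s["gripper_width"])*87,1),"F",np.round(s["wrist_force"],1),"j",np.round(s["joints"],2))
E
python3 - <<'E'
from h import *
pose()
p=cv2.imread("pics/a_top.png")
cv2.imwrite("pics/b1.png",cv2.resize(p[120:320,160:470],None,fx=2.5,fy=2.5,interpolation=cv2.INTER_CUBIC))
p=cv2.imread("pics/a_scene.png")
cv2.imwrite("pics/b2.png",cv2.resize(p[100:330,90:450],None,fx=2.2,fy=2.2,interpolation=cv2.INTER_CUBIC))
# depth-based clusters over table
for n in("top","scene"):
    c=eyes.calibration(n);d=np.load(f"pics/a_{n}.npy")
    P=cloud(c,d);tbl=(P[...,0]>0.35)&(P[...,0]<0.8)&(abs(P[...,1])<.45)&(d>0)
    print(n,"table z median",np.median(P[...,2][tbl]))
    m=(tbl&(P[...,2]>0.009)).astype(np.uint8)
    k,l,s,ce=cv2.connectedComponentsWithStats(m)
    for i in range(1,k):
        if s[i,4]<20: continue
        q=P[l==i]; zt=np.percentile(q[:,2],95); t=q[q[:,2]>zt-.006]
        print(s[i],"ztop %.3f"%zt,"mid",np.round((t.min(0)+t.max(0))/2,3)[:2],"mean",np.round(t.mean(0),3)[:2],"ext",np.round(np.ptp(t,axis=0),3)[:2])
E
```

```text
t 0.15 tcp [ 265.6 -620.1  221.7] x [-0.001  0.001 -1.   ] y [ 0.394 -0.919 -0.001] yaw_y -66.8 w 87.4 F [ 0.1  0.9 -0.1] j [ 1.14  0.47 -0.05  1.53  0.02  1.14 -0.08]
top table z median 0.0011697685121259127
[220 136  44  30 386] ztop 0.032 mid [0.757 0.187] mean [0.757 0.187] ext [0.081 0.12 ]
[339 139  54  18 564] ztop 0.022 mid [ 0.758 -0.165] mean [ 0.759 -0.152] ext [0.047 0.149]
[296 140  25  28 344] ztop 0.087 mid [ 0.734 -0.001] mean [ 0.734 -0.   ] ext [0.068 0.064]
[246 179  20  18 280] ztop 0.093 mid [0.647 0.145] mean [0.647 0.145] ext [0.04 0.04]
[348 186  21  21 350] ztop 0.054 mid [ 0.619 -0.135] mean [ 0.619 -0.136] ext [0.053 0.053]
[170 198  52  87 524] ztop 0.018 mid [0.507 0.322] mean [0.505 0.323] ext [0.243 0.146]
[408 200  45  92 549] ztop 0.018 mid [ 0.477 -0.336] mean [ 0.487 -0.335] ext [0.254 0.136]
[301 220  13  13 132] ztop 0.058 mid [0.539 0.008] mean [0.539 0.008] ext [0.022 0.022]
[348 236  27  26 406] ztop 0.026 mid [ 0.471 -0.14 ] mean [ 0.472 -0.141] ext [0.066 0.067]
[254 247  25  24 225] ztop 0.062 mid [0.455 0.121] mean [0.453 0.122] ext [0.062 
[... 181 characters left out ...]
0.457 0.122] mean [0.457 0.121] ext [0.064 0.064]
[384 169  54  44 748] ztop 0.032 mid [0.759 0.189] mean [0.759 0.185] ext [0.081 0.124]
[290 174  15  23 266] ztop 0.057 mid [0.542 0.01 ] mean [0.544 0.008] ext [0.023 0.024]
[ 346  196   32   44 1128] ztop 0.086 mid [ 0.736 -0.   ] mean [ 0.737 -0.   ] ext [0.067 0.068]
[222 199  24  24 474] ztop 0.025 mid [ 0.476 -0.141] mean [ 0.478 -0.143] ext [0.071 0.074]
[ 108  214  117  105 1119] ztop 0.016 mid [ 0.481 -0.334] mean [ 0.503 -0.338] ext [0.258 0.136]
[267 218  27  32 716] ztop 0.053 mid [ 0.622 -0.135] mean [ 0.624 -0.136] ext [0.057 0.056]
[ 297  253   53   60 1046] ztop 0.022 mid [ 0.762 -0.163] mean [ 0.764 -0.154] ext [0.047 0.15 ]
```

View pics/b1.png

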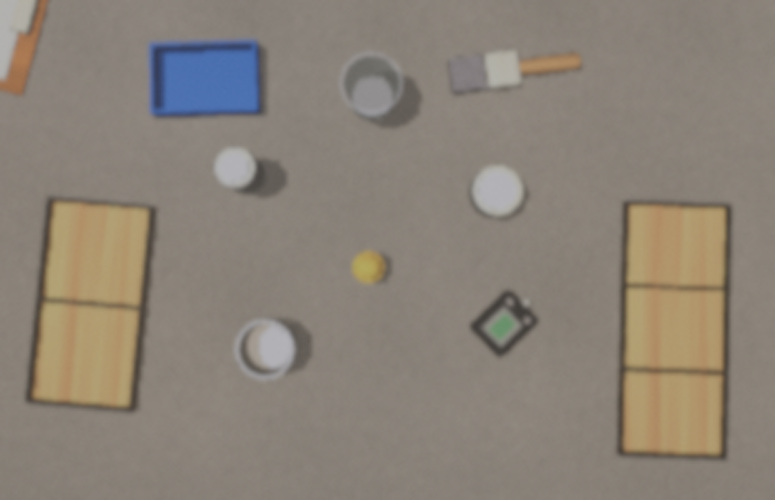

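View pics/b2.png

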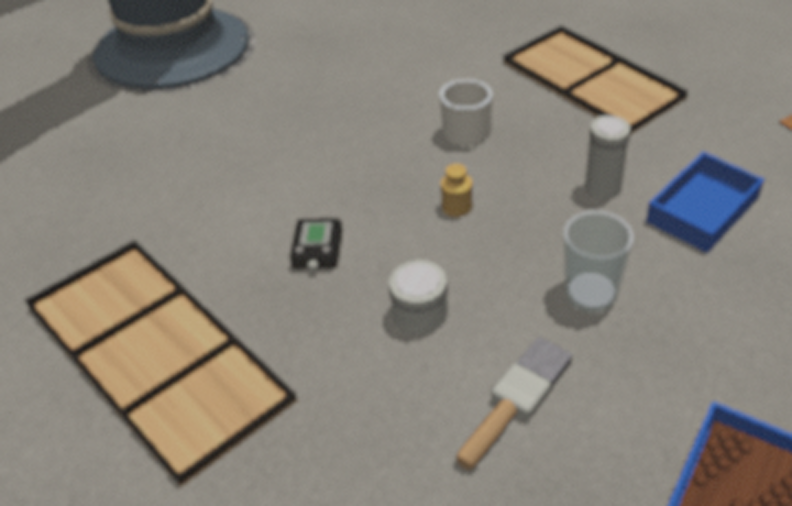

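```bash
python3 - <<'E'
from h import *
for n in("top","scene"):
    c=eyes.calibration(n);p=cv2.imread(f"pics/a_{n}.png")
    hsv=cv2.cvtColor(p,cv2.COLOR_BGR2HSV)
    wood=((hsv[...,0]>8)&(hsv[...,0]<25)&(hsv[...,1]>70)&(hsv[...,2]>110)).astype(np.uint8)
    k,l,s,ce=cv2.connectedComponentsWithStats(wood)
    for i in range(1,k):
        if s[i,4]<150: continue
        v,u=np.nonzero(l==i)
        w=np.array([onz(c,a,b,.004)[:2] for a,b in zip(u,v)],np.float32)
        if abs(w[:,1].mean())>.5 or not .3<w[:,0].mean()<.7: continue
        (cx,cy),(a,b),th=cv2.minAreaRect(w*1000)
        print(n,s[i],"wood",np.round(w.mean(0),4),"rect %.1f %.1f  %.1f x %.1f  ang %.1f"%(cx,cy,a,b,th))
    dark=(p.max(2)<75).astype(np.uint8)
    k,l,s,ce=cv2.connectedComponentsWithStats(dark)
    for i in range(1,k):
        if s[i,4]<60: continue
        v,u=np.nonzero(l==i)
        for z in(.014,):
            w=np.array([onz(c,a,b,z)[:2] for a,b in zip(u,v)],np.float32)
            if abs(w[:,1].mean())>.5 or not .4<w[:,0].mean()<.65: continue
            (cx,cy),(a,b),th=cv2.minAreaRect(w*1000)
            print(n,s[i],"dark",np.round(w.mean(0),4),"rect %.1f %.1f  %.1f x %.1f  ang %.1f"%(cx,cy,a,b,th))
E
```

```text
top [ 173  200   47   83 3174] wood [0.5055 0.3237] rect 506.2 323.8  111.9 x 227.9  ang 83.3
top [ 409  201   42  101 3974] wood [ 0.4585 -0.3362] rect 459.3 -336.0  113.7 x 282.3  ang 86.2
scene [324 115  44  25 616] wood [0.4487 0.3357] rect 447.7 336.9  105.2 x 105.8  ang 83.2
scene [350 129  48  28 716] wood [0.5623 0.3238] rect 561.7 323.9  105.7 x 106.8  ang 83.3
scene [290 174  15  15 163] wood [0.5114 0.0415] rect 509.9 43.6  36.5 x 56.8  ang 40.6
scene [ 106  214   63   45 1423] wood [ 0.3644 -0.3294] rect 363.3 -327.2  112.3 x 84.9  ang 86.3
scene [ 126  234   67   51 1706] wood [ 0.4588 -0.3354] rect 458.0 -333.2  112.2 x 85.7  ang 86.3
scene [ 149  257   71   58 2066] wood [ 0.5534 -0.3416] rect 552.3 -339.2  112.1 x 86.8  ang 86.3
scene [319 113  83  46 323] dark [0.5141 0.3165] rect 513.1 316.9  126.5 x 234.9  ang 83.7
scene [222 200  23  23 230] dark [ 0.4852 -0.1485] rect 477.0 -143.2  48.6 x 74.2  ang 42.0
scene [103 210 121 110 924] dark [ 0.4833 -0.3387] rect 466.6 -335.7  119.9 x 289.4  ang 86.3
```

```bash
python3 - <<'E'
from h import *
for n in("top","scene"):
    c=eyes.calibration(n);p=cv2.imread(f"pics/a_{n}.png");d=np.load(f"pics/a_{n}.npy");P=cloud(c,d)
    m=(abs(P[...,0]-.474)<.07)&(abs(P[...,1]+.141)<.06)&(P[...,2]>.014)
    w=P[m][:,:2].astype(np.float32)*1000
    print(n,cv2.minAreaRect(w),m.sum(),w.mean(0),np.percentile(P[m][:,2],90))
    hsv=cv2.cvtColor(p,cv2.COLOR_BGR2HSV)
    g=(abs(P[...,0]-.474)<.07)&(abs(P[...,1]+.141)<.06)&(hsv[...,0]>45)&(hsv[...,0]<85)&(hsv[...,1]>60)
    v,u=np.nonzero(g)
    w=np.array([onz(c,a,b,.022)[:2] for a,b in zip(u,v)],np.float32)*1000
    print(" green",cv2.minAreaRect(w),w.mean(0))
E
```

```text
top ((473.7112121582031, -143.6814422607422), (49.591346740722656, 67.83919525146484), 41.35432052612305) 394 [ 472.2412  -141.24583] 0.025084232951351225
 green ((467.7685546875, -138.26905822753906), (9.809563636779785, 15.801227569580078), 43.07172393798828) [ 467.56543 -138.45297]
scene ((478.30108642578125, -144.41314697265625), (50.18025588989258, 68.57966613769531), 42.48134994506836) 435 [ 479.7358 -144.1265] 0.02451112228043484
 green ((470.4490661621094, -137.1834716796875), (14.090848922729492, 17.084569931030273), 40.44441604614258) [ 470.31952 -137.145  ]
```

```bash
python3 -m inch '[[16,37,-5,0,0,8.5,87],[16,37,-5,0,0,8.5,87],[16,37,-5,0,0,8.5,87],[16,37,-5,0,0,8.5,87],[16,37,-5,0,0,8.5,87],[16,37,-5,0,0,8.5,87],[16,37,-5,0,0,8.5,87],[16,37,-5,0,0,8.5,87],[16,37,-5,0,0,8.5,87],[16,37,-5,0,0,8.5,87],[16,37,-5,0,0,8.5,87],[16,37,-5,0,0,8.5,87],[16,35,0,0,0,6.8,87],[0,0,0,0,0,0,87],[0,0,0,0,0,0,87]]'
python3 - <<'E'
from h import *
pose()
c=eyes.calibration("wrist");p,d=eyes.camera("wrist")
cv2.imwrite("pics/c1.png",p);np.save("pics/c1.npy",d)
print([np.round(proj(c,q),0) for q in([.4735,-.1414,.022],[.456,.1215,.06],[.541,.009,.057])])
E
```

```text
t: 2.02
tcp_pos: [0.4734, -0.1422, 0.1623]
tool_rot: [0.646, 0.288, 0.646, -0.288]
wrist_force: [0.1, -0.4, 0.7]
gripper_width: 0.999
t 2.02 tcp [ 473.4 -142.2  162.3] x [-0.001 -0.    -1.   ] y [ 0.744  0.668 -0.001] yaw_y 41.9 w 86.9 F [ 0.1 -0.4  0.7] j [ 0.73  0.31 -0.63  1.99  0.23  0.91  0.72]
[array([318., 187.]), array([524., -60.]), array([482., 124.])]
```

View pics/c1.png

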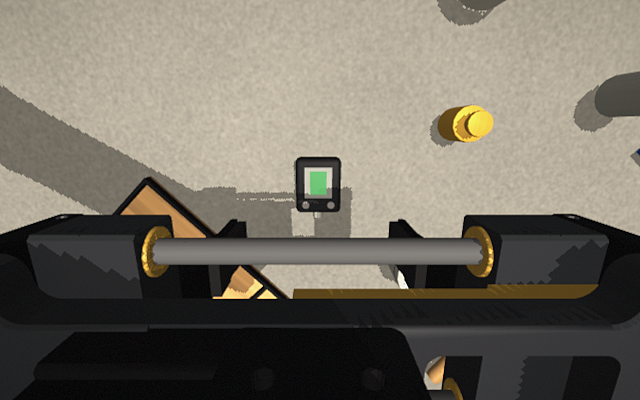

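```bash
python3 -m inch '[[0,1,-30,0,0,0,75],[0,0,-35,0,0,0,75],[0,0,-35,0,0,0,75],[0,0,-30,0,0,0,75],[0,0,-17,0,0,0,75],[0,0,-7,0,0,0,75],[0,0,-3,0,0,0,75],[0,0,0,0,0,0,40],[0,0,0,0,0,0,40],[0,0,0,0,0,0,40],[0,0,0,0,0,0,40],[0,0,0,0,0,0,40]]'
```

```text
t: 3.58
tcp_pos: [0.4741, -0.1406, 0.006]
tool_rot: [0.646, 0.288, 0.646, -0.288]
wrist_force: [-0.7, 0.3, 4.3]
gripper_width: 0.572
```

```bash
python3 -m inch '[[0,0,5,0,0,0,40],[0,0,20,0,0,0,40],[0,0,35,0,0,0,40],[0,0,35,0,0,0,40],[-1,15,25,0,0,2,40],[-2,35,4,0,0,3,40],[-2,35,0,0,0,3,40],[-2,35,0,0,0,3,40],[-2,35,0,0,0,3,40],[-2,35,0,0,0,3,40],[-2,35,0,0,0,3,40],[-2,35,0,0,0,3,40],[-2,35,0,0,0,3,40],[-2,35,0,0,0,3,40],[-2,35,0,0,0,3,40],[-2,35,0,0,0,3,40],[-2,35,0,0,0,3,40],[-1,34,0,0,0,3.6,40],[0,0,0,0,0,0,40],[0,0,0,0,0,0,40]]'
python3 - <<'E'
from h import *
pose()
c=eyes.calibration("wrist");p,d=eyes.camera("wrist")
cv2.imwrite("pics/c2.png",p)
E
```

```text
t: 6.08
tcp_pos: [0.4477, 0.3276, 0.1291]
tool_rot: [0.706, 0.039, 0.706, -0.04]
wrist_force: [0.3, -0.6, -1.3]
gripper_width: 0.569
t 6.08 tcp [447.7 327.6 129.1] x [-0.001 -0.001 -1.   ] y [ 0.112  0.994 -0.001] yaw_y 83.6 w 49.5 F [ 0.3 -0.6 -1.3] j [-0.07  0.52 -0.84  1.88  0.47  0.95  0.33]
```

View pics/c2.png

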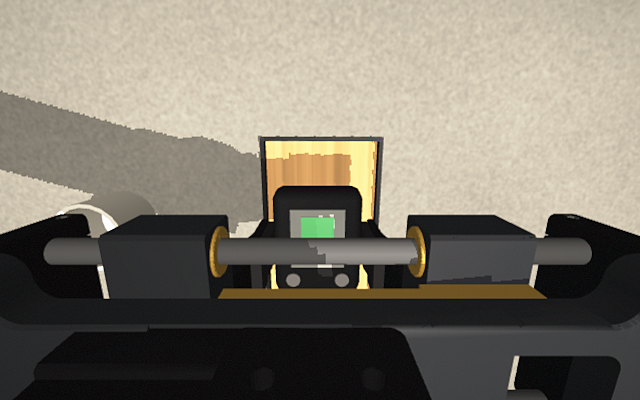

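```bash
python3 - <<'E'
from h import *
c=eyes.calibration("wrist")
for q in [(261,138),(382,138),(321,138)]: print(onz(c,*q,.014))
E
```

```text
[0.38792781 0.27922603 0.014     ]
[0.40119141 0.39519107 0.014     ]
[0.39450757 0.33675361 0.014     ]
```

```bash
python3 -m inch '[[4,2,-25,0,0,0,40],[0,0,-30,0,0,0,40],[0,0,-30,0,0,0,40],[0,0,-18,0,0,0,40],[0,0,-8,0,0,0,40],[0,0,-4,0,0,0,40],[0,0,-2,0,0,0,40],[0,0,0,0,0,0,40],[0,0,0,0,0,0,40]]'
```

```text
t: 7.25
tcp_pos: [0.4521, 0.3308, 0.013]
tool_rot: [0.706, 0.04, 0.706, -0.039]
wrist_force: [-0.5, -0.8, -0.6]
gripper_width: 0.571
```

```bash
python3 -m inch '[[0,0,-1,0,0,0,40],[0,0,-1.5,0,0,0,40],[0,0,0,0,0,0,40],[0,0,0,0,0,0,40]]'; 
```

```text
t: 7.75
tcp_pos: [0.4519, 0.3306, 0.01]
tool_rot: [0.706, 0.04, 0.706, -0.039]
wrist_force: [0.8, -0.4, -2.2]
gripper_width: 0.568
```

```bash
python3 -m inch '[[0,0,-1,0,0,0,40],[0,0,0,0,0,0,40],[0,0,0,0,0,0,40]]'; 
```

```text
t: 8.12
tcp_pos: [0.4519, 0.3306, 0.01]
tool_rot: [0.706, 0.039, 0.706, -0.04]
wrist_force: [-1.8, -1.5, 7.6]
gripper_width: 0.576
```

```bash
python3 -m inch '[[0,0,0,0,0,0,62],[0,0,0,0,0,0,62],[0,0,0,0,0,0,62],[0,0,10,0,0,0,62],[0,0,30,0,0,0,62],[0,0,45,0,0,0,62],[0,0,45,0,0,0,62],[25,-24,20,0,0,0,87],[35,-33,0,0,0,0,87],[35,-33,0,0,0,0,87],[35,-33,0,0,0,0,87],[35,-33,0,0,0,0,87],[32,-30,0,0,0,0,87],[0,0,0,0,0,0,87],[0,0,0,0,0,0,87]]'
python3 - <<'E'
from h import *
pose()
c=eyes.calibration("wrist");p,d=eyes.camera("wrist")
cv2.imwrite("pics/c3.png",p)
print([np.round(proj(c,q),0) for q in([.649,.145,.09],[.649,.145,.0])])
ct=eyes.calibration("top");p,d=eyes.camera("top")
cv2.imwrite("pics/c3t.png",cv2.resize(p[120:320,160:470],None,fx=2.5,fy=2.5))
E
```

```text
t: 10.0
tcp_pos: [0.6483, 0.1453, 0.1594]
tool_rot: [0.706, 0.04, 0.706, -0.039]
wrist_force: [-0.1, 0.2, -0.1]
gripper_width: 1.0
t 10.00 tcp [648.3 145.3 159.4] x [-0.001  0.001 -1.   ] y [0.111 0.994 0.001] yaw_y 83.6 w 87.0 F [-0.1  0.2 -0.1] j [ 0.24  0.64 -0.79  1.59  0.49  1.12  0.79]
[array([317., 206.]), array([317., 185.])]
```

View pics/c3.png

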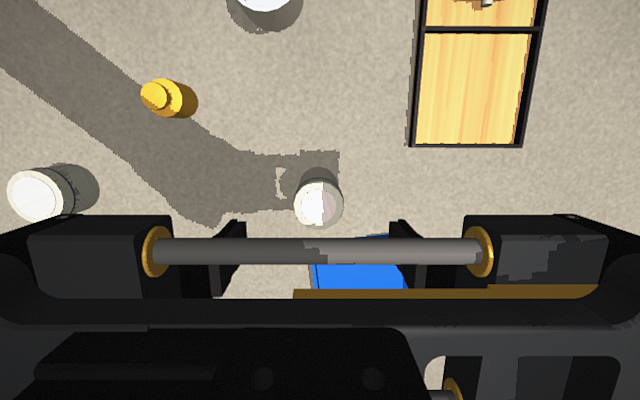

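View pics/c3t.png

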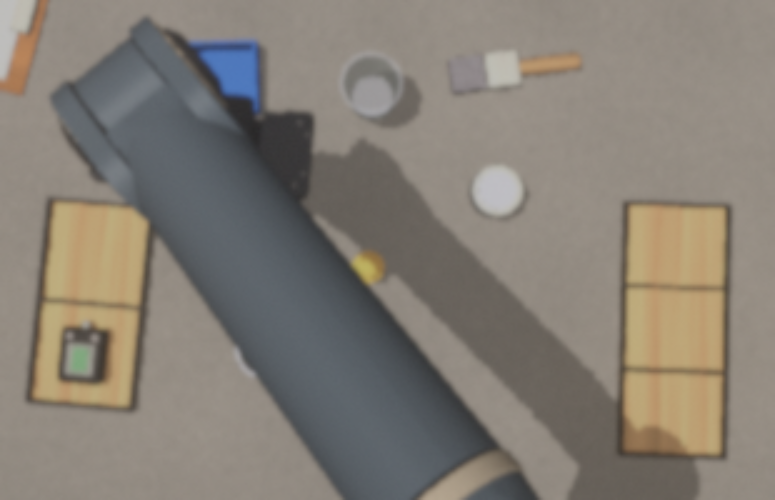

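```bash
python3 -m inch '[[-2,1,-20,0,0,0,87],[0,0,-30,0,0,0,87],[0,0,-30,0,0,0,87],[0,0,-25,0,0,0,87],[0,0,-12,0,0,0,87],[0,0,-5,0,0,0,87],[0,0,0,0,0,0,87],[0,0,0,0,0,0,35],[0,0,0,0,0,0,35],[0,0,0,0,0,0,35],[0,0,0,0,0,0,35],[0,0,0,0,0,0,35],[0,0,0,0,0,0,35]]'
```

```text
t: 11.72
tcp_pos: [0.6469, 0.1457, 0.0371]
tool_rot: [0.706, 0.04, 0.706, -0.039]
wrist_force: [0.5, 0.4, 0.1]
gripper_width: 0.503
```

```bash
python3 -m inch '[[0,0,5,0,0,0,35],[0,0,20,0,0,0,35],[0,0,25,0,0,0,35],[-6,12,10,0,0,0,35],[-12,25,0,0,0,0,35],[-12,25,0,0,0,0,35],[-12,25,0,0,0,0,35],[-12,25,0,0,0,0,35],[-12,25,0,0,0,0,35],[-12,24,0,0,0,0,35],[-4,10,0,0,0,0,35],[0,0,0,0,0,0,35],[0,0,0,0,0,0,35]]'
python3 - <<'E'
from h import *
pose()
c=eyes.calibration("wrist");p,d=eyes.camera("wrist")
cv2.imwrite("pics/c4.png",p)
E
```

```text
t: 13.35
tcp_pos: [0.5657, 0.3151, 0.0969]
tool_rot: [0.706, 0.04, 0.706, -0.041]
wrist_force: [0.7, -1.4, -2.1]
gripper_width: 0.499
t 13.35 tcp [565.7 315.1  96.9] x [ 0.    -0.001 -1.   ] y [ 0.113  0.994 -0.001] yaw_y 83.5 w 43.4 F [ 0.7 -1.4 -2.1] j [-0.06  0.68 -0.76  1.69  0.54  1.    0.45]
```

View pics/c4.png

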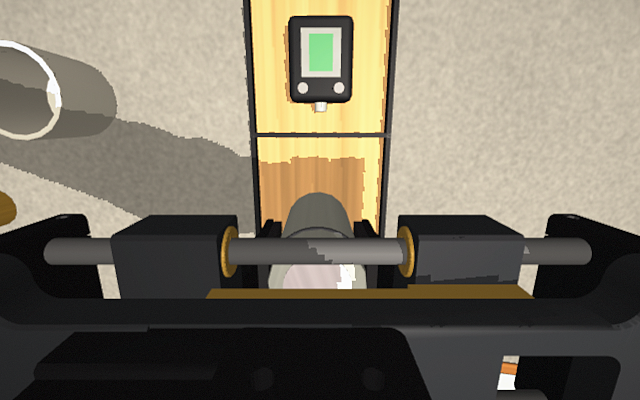

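```bash
python3 -m inch '[[0,1,-20,0,0,0,35],[0,0,-20,0,0,0,35],[0,0,-9,0,0,0,35],[0,0,-4,0,0,0,35],[0,0,-2,0,0,0,35],[0,0,0,0,0,0,35],[0,0,0,0,0,0,35]]'
```

```text
t: 14.28
tcp_pos: [0.5652, 0.3178, 0.0426]
tool_rot: [0.706, 0.04, 0.706, -0.039]
wrist_force: [-0.8, 0.2, -1.9]
gripper_width: 0.502
```

```bash
python3 -m inch '[[0,0,-1,0,0,0,35],[0,0,-1,0,0,0,35],[0,0,0,0,0,0,35],[0,0,0,0,0,0,35]]'
```

```text
t: 14.78
tcp_pos: [0.5651, 0.3177, 0.041]
tool_rot: [0.706, 0.04, 0.706, -0.04]
wrist_force: [-1.4, -1.8, 4.4]
gripper_width: 0.499
```

```bash
python3 -m inch '[[0,0,0,0,0,0,66],[0,0,0,0,0,0,66],[0,0,0,0,0,0,66],[0,0,15,0,0,0,66],[0,0,35,0,0,0,66],[0,0,40,0,0,0,66],[-8,-16,20,0,0,0,87],[-20,-36,0,0,0,0,87],[-20,-36,0,0,0,0,87],[-20,-36,0,0,0,0,87],[-20,-36,0,0,0,0,87],[-20,-36,0,0,0,0,87],[0,0,0,0,0,0,87],[0,0,0,0,0,0,87]]'
python3 - <<'E'
from h import *
pose()
c=eyes.calibration("wrist");p,d=eyes.camera("wrist")
cv2.imwrite("pics/c5.png",p)
print([np.round(proj(c,q),0) for q in([.456,.1215,.06],)])
E
```

```text
t: 16.52
tcp_pos: [0.4577, 0.1223, 0.151]
tool_rot: [0.707, 0.04, 0.705, -0.039]
wrist_force: [0.2, 0.4, -0.6]
gripper_width: 1.004
t 16.52 tcp [457.7 122.3 151. ] x [ 0.002  0.001 -1.   ] y [0.111 0.994 0.001] yaw_y 83.6 w 87.4 F [ 0.2  0.4 -0.6] j [ 0.4   0.36 -0.91  2.04  0.36  0.91  0.76]
[array([316., 197.])]
```

View pics/c5.png

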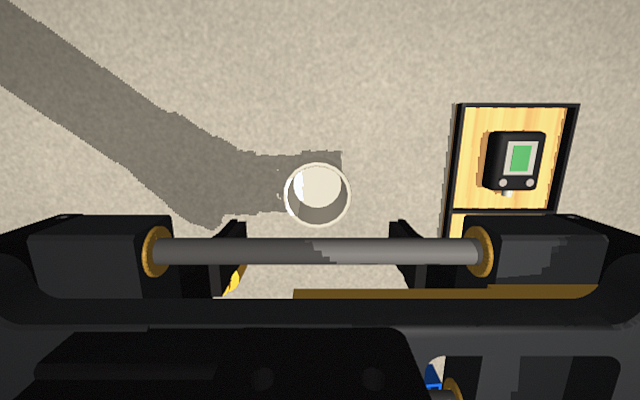

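```bash
python3 -m inch '[[-3,0,-20,0,0,0,87],[0,0,-30,0,0,0,87],[0,0,-30,0,0,0,87],[0,0,-25,0,0,0,87],[0,0,-16,0,0,0,87],[0,0,-8,0,0,0,87],[0,0,-2,0,0,0,87],[0,0,0,0,0,0,55],[0,0,0,0,0,0,55],[0,0,0,0,0,0,55],[0,0,0,0,0,0,55],[0,0,0,0,0,0,55]]'
```

```text
t: 18.08
tcp_pos: [0.4542, 0.1217, 0.0195]
tool_rot: [0.706, 0.04, 0.706, -0.04]
wrist_force: [-0.3, -0.2, 5.1]
gripper_width: 0.726
```

```bash
python3 -m inch '[[0,0,5,0,0,0,55],[0,0,20,0,0,0,55],[0,0,30,0,0,0,55],[0,-10,25,0,0,0,55],[0,-25,10,0,0,0,55],[0,-28,0,0,0,0,55],[0,-28,0,0,0,0,55],[0,-28,0,0,0,0,55],[0,-28,0,0,0,0,55],[0,-28,0,0,0,0,55],[0,-28,0,0,0,0,55],[0,-28,0,0,0,0,55]]'
python3 -c "
from h import *
pose()"
```

```text
t: 19.58
tcp_pos: [0.4532, -0.1103, 0.1089]
tool_rot: [0.706, 0.04, 0.706, -0.039]
wrist_force: [0.5, -0.1, -1.7]
gripper_width: 0.73
t 19.57 tcp [ 453.2 -110.3  108.9] x [-0.001  0.    -1.   ] y [0.111 0.994 0.   ] yaw_y 83.6 w 63.5 F [ 0.5 -0.1 -1.7] j [ 0.84  0.4  -0.84  2.09  0.41  0.82  1.21]
```

```bash
python3 -m inch '[[1,-28,0,0,0,0.4,55],[1,-28,0,0,0,0.4,55],[1,-28,0,0,0,0.4,55],[1,-28,0,0,0,0.4,55],[1,-28,0,0,0,0.4,55],[1,-28,0,0,0,0.4,55],[1,-28,0,0,0,0.3,55],[0,-26,0,0,0,0,55],[0,0,0,0,0,0,55],[0,0,0,0,0,0,55]]'
python3 - <<'E'
from h import *
pose()
c=eyes.calibration("wrist");p,d=eyes.camera("wrist")
cv2.imwrite("pics/c6.png",p)
E
```

```text
t: 20.82
tcp_pos: [0.4606, -0.3302, 0.1088]
tool_rot: [0.706, 0.023, 0.707, -0.022]
wrist_force: [0.1, -0.4, -1.5]
gripper_width: 0.729
t 20.82 tcp [ 460.6 -330.2  108.8] x [-0.001  0.001 -1.   ] y [0.064 0.998 0.001] yaw_y 86.3 w 63.4 F [ 0.1 -0.4 -1.5] j [ 1.12  0.54 -0.77  1.87  0.47  0.92  1.64]
```

View pics/c6.png

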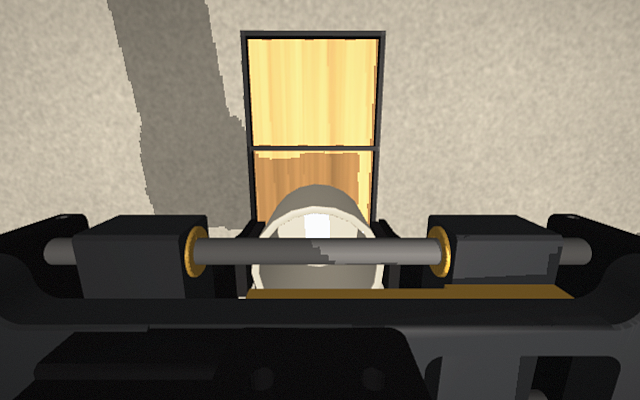

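```bash
python3 - <<'E'
from h import *
c=eyes.calibration("wrist")
for q in [(242,33),(385,33),(313,148),(248,148),(379,148)]: print(onz(c,*q,.014)*1e3)
E
```

```text
[ 317.54263192 -382.66159038   14.        ]
[ 325.00661093 -265.32607275   14.        ]
[ 414.49098543 -330.69800302   14.        ]
[ 410.75633251 -389.18682004   14.        ]
[ 418.28424127 -271.29139912   14.        ]
```

```bash
python3 -m inch '[[2,-3,-25,0,0,0,55],[0,0,-30,0,0,0,55],[0,0,-18,0,0,0,55],[0,0,-7,0,0,0,55],[0,0,-3,0,0,0,55],[0,0,-2,0,0,0,55],[0,0,-1,0,0,0,55],[0,0,0,0,0,0,55],[0,0,0,0,0,0,55]]'
```

```text
t: 22.0
tcp_pos: [0.4633, -0.3347, 0.0236]
tool_rot: [0.707, 0.023, 0.706, -0.023]
wrist_force: [-0.0, -0.9, 0.6]
gripper_width: 0.734
```

```bash
python3 -m inch '[[0,0,-0.5,0,0,0,55],[0,0,0,0,0,0,80],[0,0,0,0,0,0,80],[0,0,0,0,0,0,80],[0,0,10,0,0,0,80],[0,0,35,0,0,0,80],[0,0,45,0,0,0,87],[14,17,25,0,0,0,87],[28,36,0,0,0,0,87],[28,36,0,0,0,0,87],[28,36,0,0,0,0,87],[28,36,0,0,0,0,87],[31,38,0,0,0,0,87],[0,0,0,0,0,0,87],[0,0,0,0,0,0,87]]'
python3 - <<'E'
from h import *
pose()
c=eyes.calibration("wrist");p,d=eyes.camera("wrist")
cv2.imwrite("pics/c7.png",p)
print([np.round(proj(c,q),0) for q in([.6205,-.135,.05],)])
E
```

```text
t: 23.88
tcp_pos: [0.6196, -0.1359, 0.1377]
tool_rot: [0.707, 0.023, 0.707, -0.023]
wrist_force: [-0.6, -0.3, -0.1]
gripper_width: 0.998
t 23.88 tcp [ 619.6 -135.9  137.7] x [-0.001 -0.001 -1.   ] y [ 0.064  0.998 -0.001] yaw_y 86.3 w 86.8 F [-0.6 -0.3 -0.1] j [ 0.68  0.61 -0.77  1.69  0.48  1.05  1.26]
[array([318., 200.])]
```

View pics/c7.png

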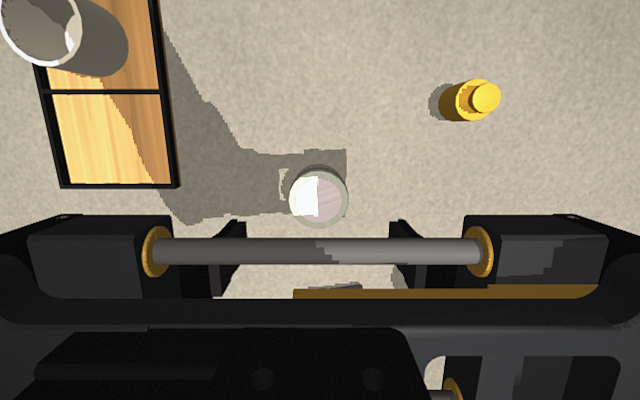

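```bash
python3 -m inch '[[-1,1,-20,0,0,0,87],[0,0,-30,0,0,0,87],[0,0,-30,0,0,0,87],[0,0,-25,0,0,0,87],[0,0,-14,0,0,0,87],[0,0,-6,0,0,0,87],[0,0,0,0,0,0,87],[0,0,0,0,0,0,48],[0,0,0,0,0,0,48],[0,0,0,0,0,0,48],[0,0,0,0,0,0,48],[0,0,0,0,0,0,48]]'
```

```text
t: 25.42
tcp_pos: [0.619, -0.1345, 0.0128]
tool_rot: [0.707, 0.023, 0.707, -0.023]
wrist_force: [-1.3, -0.5, 1.1]
gripper_width: 0.634
```

```bash
python3 -m inch '[[0,0,5,0,0,0,48],[0,0,20,0,0,0,48],[0,0,30,0,0,0,48],[-4,-12,20,0,0,0,48],[-8,-26,0,0,0,0,48],[-8,-26,0,0,0,0,48],[-8,-26,0,0,0,0,48],[-8,-26,0,0,0,0,48],[-8,-26,0,0,0,0,48],[-8,-26,0,0,0,0,48],[-8,-26,0,0,0,0,48],[-3,-11,0,0,0,0,48],[0,0,0,0,0,0,48],[0,0,0,0,0,0,48]]'
python3 - <<'E'
from h import *
pose()
c=eyes.calibration("wrist");p,d=eyes.camera("wrist")
cv2.imwrite("pics/c8.png",p)
E
```

```text
t: 27.18
tcp_pos: [0.5564, -0.3378, 0.0879]
tool_rot: [0.707, 0.023, 0.707, -0.022]
wrist_force: [-0.3, -0.1, -1.5]
gripper_width: 0.641
t 27.18 tcp [ 556.4 -337.8   87.9] x [ 0.001  0.001 -1.   ] y [0.063 0.998 0.001] yaw_y 86.4 w 55.8 F [-0.3 -0.1 -1.5] j [ 0.98  0.68 -0.73  1.69  0.53  0.98  1.56]
```

View pics/c8.png

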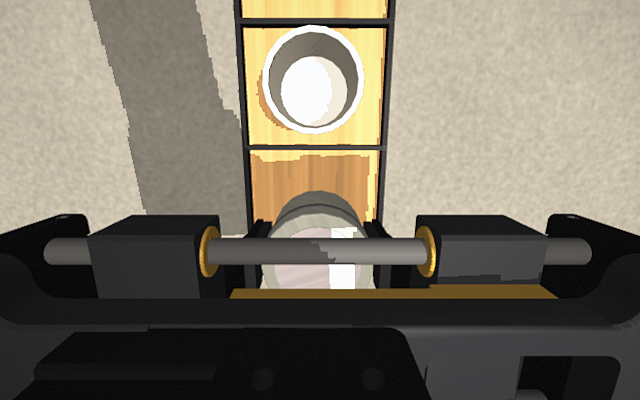

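Cup sits well inside the middle compartment (image ~(315,80)); short canister is over the far one, aligned between the rims. Lowering.

```bash
python3 -m inch '[[0,-2,-25,0,0,0,48],[0,0,-25,0,0,0,48],[0,0,-12,0,0,0,48],[0,0,-5,0,0,0,48],[0,0,-2,0,0,0,48],[0,0,-1.5,0,0,0,48],[0,0,0,0,0,0,48],[0,0,0,0,0,0,48]]'
```

```text
t: 28.22
tcp_pos: [0.5561, -0.3416, 0.0175]
tool_rot: [0.707, 0.023, 0.707, -0.023]
wrist_force: [0.3, 0.5, -1.7]
gripper_width: 0.641
```

```bash
python3 -m inch '[[0,0,-1,0,0,0,48],[0,0,0,0,0,0,48],[0,0,0,0,0,0,48]]'; python3 -c "
from h import *
pose()"
```

```text
t: 28.6
tcp_pos: [0.5561, -0.3416, 0.0168]
tool_rot: [0.707, 0.023, 0.707, -0.023]
wrist_force: [-2.3, 1.2, 5.0]
gripper_width: 0.638
t 28.60 tcp [ 556.1 -341.6   16.8] x [ 0. -0. -1.] y [ 0.065  0.998 -0.   ] yaw_y 86.3 w 55.5 F [-2.3  1.2  5. ] j [ 0.94  0.76 -0.68  1.72  0.6   0.87  1.51]
```

```bash
python3 -m inch '[[0,0,0,0,0,0,73],[0,0,0,0,0,0,73],[0,0,0,0,0,0,73],[0,0,10,0,0,0,73],[0,0,35,0,0,0,73],[0,0,45,0,0,0,73],[-1,15,30,0,0,0,80],[-2,40,0,0,0,0,80],[-2,40,0,0,0,0,80],[-2,40,0,0,0,0,80],[-2,40,0,0,0,0,80],[-2,40,0,0,0,0,80],[-2,40,0,0,0,0,80],[-2,40,0,0,0,0,80],[-1,40,0,0,0,0,80],[0,15,0,0,0,0,80],[0,0,0,0,0,0,80],[0,0,0,0,0,0,80]]'
python3 - <<'E'
from h import *
pose()
c=eyes.calibration("wrist");p,d=eyes.camera("wrist")
cv2.imwrite("pics/c9.png",p)
print([np.round(proj(c,q),0) for q in([.541,.009,.057],)])
E
```

```text
t: 30.85
tcp_pos: [0.5401, 0.0065, 0.1359]
tool_rot: [0.707, 0.023, 0.707, -0.024]
wrist_force: [0.1, -0.6, -0.2]
gripper_width: 0.92
t 30.85 tcp [540.1   6.5 135.9] x [-0.    -0.001 -1.   ] y [ 0.067  0.998 -0.001] yaw_y 86.1 w 80.0 F [ 0.1 -0.6 -0.2] j [ 0.56  0.48 -0.84  1.91  0.44  0.95  1.01]
[array([320., 203.])]
```

View pics/c9.png

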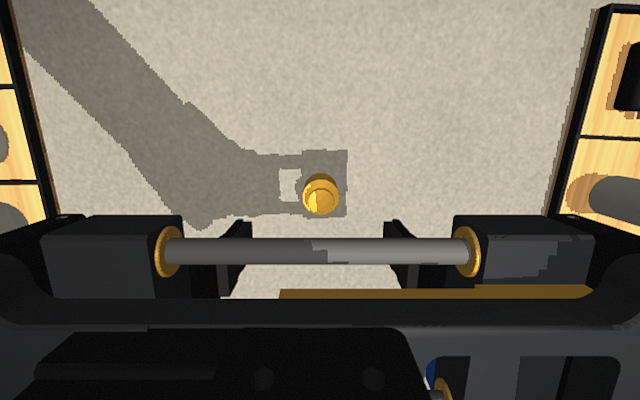

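```bash
python3 -m inch '[[0,2,-20,0,0,0,80],[0,0,-30,0,0,0,80],[0,0,-30,0,0,0,80],[0,0,-27,0,0,0,80],[0,0,-14,0,0,0,80],[0,0,-6,0,0,0,80],[0,0,-1,0,0,0,80],[0,0,0,0,0,0,28],[0,0,0,0,0,0,28],[0,0,0,0,0,0,28],[0,0,0,0,0,0,28],[0,0,0,0,0,0,28],[0,0,0,0,0,0,28]]'
```

```text
t: 32.52
tcp_pos: [0.5399, 0.0103, 0.0081]
tool_rot: [0.707, 0.023, 0.707, -0.023]
wrist_force: [-0.5, 0.2, 0.7]
gripper_width: 0.407
```

```bash
python3 -m inch '[[0,0,5,0,0,0,28],[0,0,20,0,0,0,28],[0,0,30,0,0,0,28],[0,0,30,0,0,0,28],[-13,-26,5,0,0,0,28],[-13,-26,0,0,0,0,28],[-13,-26,0,0,0,0,28],[-13,-26,0,0,0,0,28],[-13,-26,0,0,0,0,28],[-13,-26,0,0,0,0,28],[-13,-26,0,0,0,0,28],[-13,-26,0,0,0,0,28],[-13,-26,0,0,0,0,28],[-13,-26,0,0,0,0,28],[-13,-26,0,0,0,0,28],[-13,-26,0,0,0,0,28],[-13,-26,0,0,0,0,28],[-2,0,0,0,0,0,28],[0,0,0,0,0,0,28],[0,0,0,0,0,0,28]]'
python3 - <<'E'
from h import *
pose()
c=eyes.calibration("wrist");p,d=eyes.camera("wrist")
cv2.imwrite("pics/c10.png",p)
E
```

```text
t: 35.02
tcp_pos: [0.3695, -0.3264, 0.0985]
tool_rot: [0.707, 0.022, 0.707, -0.022]
wrist_force: [0.2, -0.1, -2.4]
gripper_width: 0.405
t 35.02 tcp [ 369.5 -326.4   98.5] x [ 0.001  0.    -1.   ] y [0.063 0.998 0.   ] yaw_y 86.4 w 35.3 F [ 0.2 -0.1 -2.4] j [ 1.29  0.45 -0.81  2.05  0.45  0.82  1.72]
```

View pics/c10.png

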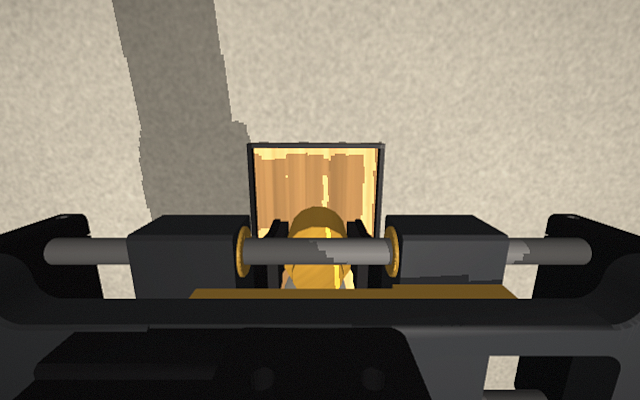

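```bash
python3 -m inch '[[0,0,-25,0,0,0,28],[0,0,-30,0,0,0,28],[0,0,-17,0,0,0,28],[0,0,-8,0,0,0,28],[0,0,-4,0,0,0,28],[0,0,-2,0,0,0,28],[0,0,0,0,0,0,28],[0,0,0,0,0,0,28]]'
```

```text
t: 36.08
tcp_pos: [0.3691, -0.3277, 0.0125]
tool_rot: [0.707, 0.023, 0.707, -0.023]
wrist_force: [0.4, 0.7, -3.3]
gripper_width: 0.405
```

```bash
python3 -m inch '[[0,0,-1,0,0,0,28],[0,0,0,0,0,0,28],[0,0,0,0,0,0,28]]'
```

```text
t: 36.45
tcp_pos: [0.3691, -0.3277, 0.0121]
tool_rot: [0.707, 0.022, 0.707, -0.023]
wrist_force: [-2.0, 1.0, 5.9]
gripper_width: 0.404
```

```bash
python3 -m inch '[[0,0,0,0,0,0,55],[0,0,0,0,0,0,55],[0,0,0,0,0,0,55],[0,0,10,0,0,0,55],[0,0,30,0,0,0,55],[0,0,45,0,0,0,55],[0,0,45,0,0,0,55],[0,0,45,0,0,0,55],[0,0,30,0,0,0,55],[-5,-40,0,0,0,0,55],[-5,-40,0,0,0,0,55],[-5,-40,0,0,0,0,55],[-5,-40,0,0,0,0,55],[-5,-40,0,0,0,0,55],[-5,-40,0,0,0,0,55],[0,0,0,0,0,0,55],[0,0,0,0,0,0,55]]'
python3 - <<'E'
from h import *
pose()
for n in("top","scene"):
    c=eyes.calibration(n);p,d=eyes.camera(n)
    cv2.imwrite(f"pics/f_{n}.png",cv2.resize(p[120:320,160:470],None,fx=2.5,fy=2.5) if n=="top" else p)
    P=cloud(c,d);tbl=(P[...,0]>0.3)&(P[...,0]<0.82)&(abs(P[...,1])<.45)&(d>0)
    m=(tbl&(P[...,2]>0.021)&(P[...,2]<.12)).astype(np.uint8)
    k,l,s,ce=cv2.connectedComponentsWithStats(m)
    for i in range(1,k):
        if s[i,4]<20: continue
        q=P[l==i]; zt=np.percentile(q[:,2],95); t=q[q[:,2]>zt-.006]
        mid=((t.min(0)+t.max(0))/2)[:2]*1e3
        o=""
        for nm,ct,a in(("t2",(508.5,323),-6.4),("t3",(462.5,-333.5),-3.7)):
            e=np.array([np.cos(np.radians(a)),np.sin(np.radians(a))]);r=mid-ct
            x,y=r@e,r@np.array([-e[1],e[0]])
            if abs(y)<70: o+=f" {nm} local {x:.0f},{y:.0f}"
        print(n,s[i],"ztop %.3f"%zt,"mid",np.round(mid),"ext",np.round(np.ptp(t,axis=0),3)[:2],o)
E
```

```text
t: 38.58
tcp_pos: [0.3393, -0.5664, 0.2163]
tool_rot: [0.707, 0.023, 0.707, -0.022]
wrist_force: [0.3, -0.7, 0.5]
gripper_width: 0.635
t 38.58 tcp [ 339.3 -566.4  216.3] x [ 0.     0.001 -1.   ] y [0.064 0.998 0.001] yaw_y 86.3 w 55.2 F [ 0.3 -0.7  0.5] j [ 1.49  0.57 -0.79  1.55  0.42  1.2   2.14]
top [220 136  44  30 264] ztop 0.033 mid [757. 187.] ext [0.081 0.12 ] 
top [296 140  25  27 310] ztop 0.087 mid [734.  -1.] ext [0.067 0.064] 
top [423 206  23  21 382] ztop 0.058 mid [ 555. -343.] ext [0.052 0.053]  t3 local 93,-3
top [181 211  24  17 343] ztop 0.097 mid [566. 316.] ext [0.042 0.04 ]  t2 local 58,-1
top [420 239  28  24 308] ztop 0.066 mid [ 464. -336.] ext [0.062 0.063]  t3 local 1,-2
top [183 250  20  24 392] ztop 0.030 mid [452. 329.] ext [0.062 0.051]  t2 local -57,-0
top [424 278  15  14 163] ztop 0.063 mid [ 369. -328.] ext [0.021 0.023]  t3 local -94,-1
scene [368 113  18  31 446] ztop 0.096 mid [569. 317.] ext [0.042 0.046]  t2 local 61,1
scene [334 116  24  14 197] ztop 0.030 mid [453. 330.] ext [0.061 0.052]  t2 local -56,1
scene [384 169  54  40 473] ztop 0.033 mid [760. 190.] ext [0.081 0.125] 
scene [ 346  196   32   41 1054] ztop 0.086 mid [737.  -0.] ext [0.068 0.067] 
scene [ 126  215   49   52 1356] ztop 0.065 mid [ 429. -334.] ext [0.139 0.063]  t3 local -33,-3
scene [165 259  34  35 886] ztop 0.057 mid [ 560. -342.] ext [0.056 0.054]  t3 local 97,-2
scene [315 266  24  19 177] ztop 0.024 mid [ 763. -150.] ext [0.038 0.038] 
scene [300 292  14  16  45] ztop 0.023 mid [ 771. -217.] ext [0.013 0.036]
```

View pics/f_top.png

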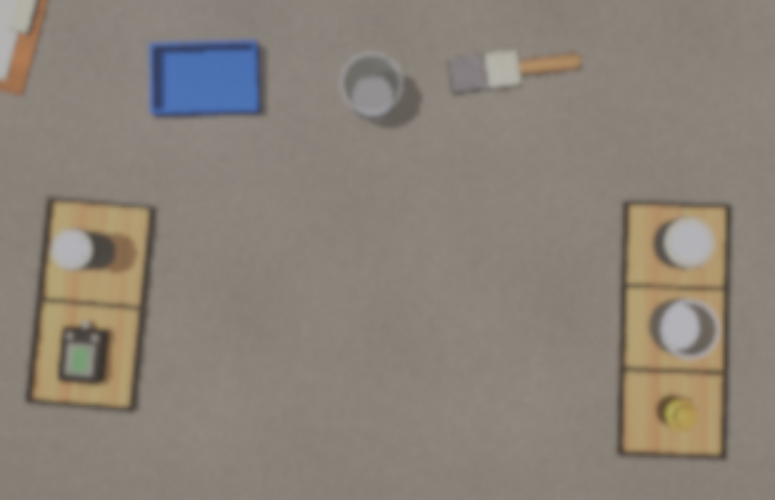

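View pics/f_scene.png

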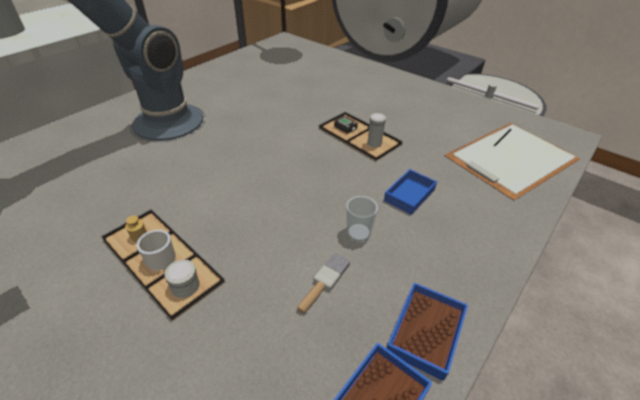

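```bash
python3 -c "
from rig import finish_job
print(finish_job())"
```

```text
the job is handed in; nothing more can be done
None
```

Both kits are made up and the job is handed in at about 38.7 s of the 118 s allowed.

**Roaster's kit (two-compartment tray), done first:** the stopwatch lies flat with its display up in the near compartment. The tall canister stands in the far one.

**Tasting kit (three-compartment tray):** the cup is in the middle, the short canister in the far end and the brass weight in the near end. I placed them in that order.

**Last checks:**
- **Position:** in the top view, all five items sit within about 3 mm of their compartment centres. The scene camera puts them within about 4 mm for four items; the cup and weight merged into one blob there, so for those two only the top view gives a separate figure.
- **Height:** in the top view each top is 4–5 mm above the item's own height for the stopwatch and 6–8 mm for the rest. The floor is 4 mm and the depth reads 1–4 mm high, so they are upright on the floor.
- **Bystanders:** the tumbler and blue tray measured within about 1 mm of their first positions. The brush I checked by eye in the top picture, where it looks unmoved.
- **Robot:** the gripper was clear of everything, and the largest wrist force I read along any axis at the end of a move was about 8 N.

No check failed. The two cameras differ by about 3–5 mm along x.

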